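# Load the label roll onto the slanted spindle

### The arm

A 6-joint arm with a two-finger parallel gripper is mounted at the origin on a cart in front of the work surface, level with it; the furniture and walls round the work are solid. World frame = base frame: x ahead of the robot, y to its left, z up, the work surface at z = 0. Lengths are in m, angles in rad, forces in N, time in s.
With the tool pointing down it reaches from about 0.425 to 0.95 m from the base axis. Payload 3.5 kg.
Tool frame: the origin (TCP) lies at the very end of the fingers, on their centre line; the grasp point (between the pads) lies 19 mm behind it; z points along the fingers, y is the line along which they close (so a half turn about z gives the same grasp; the last joint's range is limited). The gripper opens to 85 mm and grips with 20 to 120 N. Pads are 22 mm wide; open, the fingers measure 114 mm over their backs; the gripper's body (76 mm by 85 mm) begins 54 mm behind the grasp point. The pads swing forward as they close: fully open they stand 13 mm farther back than shut.
Start: joints at [-1.478, 0.286, 1.577, -0, 1.279, -0.15], TCP at [0.162, -0.655, 0.195] pointing down, gripper open.
Joint ranges: [-2.77, 2.77], [-0.9, 2.22], [0.21, 2.48], [-1.53, 4.67], [0.24, 2.81], [-2.84, 2.84]. Speed limits (rad/s): [2.79, 2.79, 3.14, 3.14, 3.14, 3.14].

### API

Orientations are given as a rotation vector (axis times angle).
In Python, from cell import robot gives the robot as it stands.
- The arm moves only by the tool step_arm, never from a script. Its argument "moves" is a list of rows, each a list of 2 entries, a list of its own where there are three numbers: the shift along the tool's x, y, z in cm, then the turn, a rotation vector about the tool's x, y, z in rad. A call has 1 to 20 rows; each row shifts and turns the commanded pose from where the row before left it, along the tool's axes as they then stand; what a row does not reach is not made up. A row lasts 1/12 s, in which the tool goes at most 41.7 mm and 7.16 degrees, less where a joint would pass 70% of its speed; a pose out of reach is approached as far as the arm can. A call is refused whole if a number of a shift passes 4.17 or a number of a turn 0.125, either way. A call with a gripper value outside its range is refused whole. "jaw" is the opening, from 0 (shut) to 1 (fully open), set as the call begins (left out, the last holds). The fingers move at their own pace and stop on an object; "newtons" is the grip in N (left out, the last holds). Time passes only in rows, so rows that do not move let the fingers close. It gives the time, the measured TCP pose, the force, the opening and the grip force at its end, in the units of the state.
- robot.sense(): the state, without advancing time (a new reading comes with each control period).
- robot.get_image(name): name is "side" or "top"; returns the picture (480x640x3 uint8, red, green, blue); there is no depth.
- robot.calibration(name): a dict with "camera_matrix" (3x3 intrinsics, pixels), "extrinsics" (4x4, takes a point from world to camera coordinates). Camera axes: x right, y up, looking along -z (the intrinsics and any distortion apply to the point x, -y, -z); pixel columns grow to the right and rows downward; lengths in m; the calibration is good to about 2 mm. A picture is of the moment at which its call begins. calibration takes no time and is no camera call.
- robot.sign_off(): hands the job in; it is judged then, once.
Trained networks look in the newest picture that a camera, given by its name, has taken for a name from the list of things; names that differ only in an ending like _2 or _b are one class to them, and where a whole thing is asked for, a point or a joint stands for the part that bears it (a point fixed in the world has none). Each returns a list of dicts, best first, with "p" (0 to 1); they miss things now and then, are a little off and sometimes report something else, mostly with a low value. They report only what shows in the picture. A call takes as long as a camera call. They do not tell look-alikes from the thing itself.
- robot.silhouettes(camera, query): "mask" (480x640 bool, what is visible of it) and "bbox" ([centre column, centre row, width, height] in pixels, round what is visible of it).
The state is a dict: "time_s": time; "joint_pos": joint angles; "qd": joint speeds; "joint_torque": joint torques, N m; "tcp_pos": TCP position; "tool_rot": TCP orientation; "force": force on the tool from outside, world axes, zero at the start; "moment": the same for the moment, N m; "width": opening from 0.0 (shut) to 1.0 (fully open); "finger_force": force on a finger pad.
Only numpy, scipy, OpenCV 4.12 (cv2) and the standard library are available. Lean on these libraries where they do the work, as an engineer would, in place of code of your own. Each camera call takes 0.05 s, during which the arm holds its last target. There are 200 camera calls.

### The job

Pick up the white roll of labels lying on the table and slide it onto the slanted spindle of the grey roll holder, along the spindle's axis. Press it down against the sprung black brake plate until the spring catch near the spindle's tip has snapped out in front of it and keeps it there, then let go; go by feel, since how far the spindle stands out of its socket is not known beforehand, and do not force it: the plate must never be pressed with more than 20 N. Leave everything else on the table where it is.

Things in the scene. Friction and masses are not known exactly. Their poses are not given: they have to be found in the camera images.
- roll: Roll of labels: white paper cylinder, 60 mm across, 50 mm long, with a round hole 26 mm across right through it (cardboard core), 0.11 to 0.21 kg. It stands on the table with the hole upright. Origin: centre of its underside; z along the hole. Both ends are alike. Grasp it across its 60 mm from above, near the top, fingertips at least 12 mm short of the end that goes on first.
- roll_center (a point): Centre of the label roll, on the axis of its hole, 25 mm from either end.
- holder: The grey roll holder, fixed to the table: base plate 130x110x8 mm (x from -50 to +80 mm) and a column behind the spindle. Origin on the table straight below the socket's mouth; its -x side, to which the spindle leans, is turned roughly to the robot.
- socket: Slanted grey socket tube, 34 mm across, of the holder. Origin: centre of its mouth, 85 mm above the table. z: the spindle's axis, out of the socket, upward and to the robot's side, 0.70 rad from vertical; x: square to it, upward and away from the robot; y level. A thumb screw stands out on the +y side to y = 34 mm, 18 mm below the mouth. The roll loads it through all that it carries.
- spindle_mid (a point): Point on the spindle's axis, fixed to the socket, 60 mm out from its mouth. The steel spindle (22 mm thick, so 2 mm play all round in the roll's hole) is clamped firmly an unmeasured e = 0 to 16 mm farther out. Distances from the mouth: catch's square back 69 mm + e, catch's ramp 69 to 84 mm + e, end of full thickness 85 mm + e, tip of the tapered nose (13 mm thick) 92 mm + e.
- brake (a joint): Sprung black brake plate, a disc 52 mm across round the spindle: travel pressed in along the spindle, 0 at rest to 0.006 m (hard stop, force then rises steeply). Spring 3 N at rest plus 1.6 N per mm. Its face at rest is 22 mm + e out from the socket's mouth; the roll's lower end pushes on it. It reads about 0.003 when the catch snaps out in front of the roll.
- catch (a joint): Spring catch, a steel wedge 6 mm wide on the spindle's upper side (socket +x): 0 = out, 5 mm proud of the spindle; 0.001 to 0.005 m = pressed in by the roll's hole while it slides over. The ramp faces the tip, the back is square. It goes in with a small knock and a push of a few N, then drags with 1 to 2 N; it snaps out once the whole roll has passed, 7 to 12 N being needed on the roll then.
- tape: Bystander, leave alone: roll of brown packing tape lying flat, 100 mm across, 48 mm high. Origin: centre of its underside.
- staples: Bystander, leave alone: box of staples, 40x82x26 mm, lying flat. Origin: centre of its underside.
- stapler: Bystander, leave alone: black desk stapler, 136x36x43 mm. Origin: centre of its underside.
- glue: Bystander, leave alone: glue stick standing upright, 25 mm thick, 85 mm high. Origin: centre of its underside.
- stamp: Bystander, leave alone: rubber stamp with a wooden knob, 25x40x62 mm, standing. Origin: centre of its underside.
Things that resemble listed ones, but are neither listed nor needed, are in the scene too. There is more than one size of the holder; the job needs the larger.

How it is judged:
On the way, in this order (a step that is already met when the one before it is completed fails the run):
1. the roll is threaded on the spindle, in line with it, its centre within 100 mm of the socket's mouth (x of roll_center in the frame of socket between -0.0045 and 0.0045 m and y of roll_center in the frame of socket between -0.0045 and 0.0045 m and angle between the z axis of roll and the z axis of socket, either way round below 0.1 rad and z of roll_center in the frame of socket between 0.03 and 0.1 m), for 0.1 s.
2. the roll is pressed home: the brake plate is pressed in by at least 1.5 mm and the catch has snapped out in front of the roll (x of roll_center in the frame of socket between -0.0045 and 0.0045 m and y of roll_center in the frame of socket between -0.0045 and 0.0045 m and angle between the z axis of roll and the z axis of socket, either way round below 0.1 rad and z of roll_center in the frame of socket between 0.035 and 0.067 m and value of joint brake between 0.0015 and 0.0055 m and value of joint catch below 0.001 m), for 0.2 s.
At the end, for the whole second after the job is handed in: The roll is on the spindle, its centre within 4.5 mm of the socket's axis in x and in y and in line with it within 0.10 rad, 35 to 67 mm from the socket's mouth; held between the brake plate (pressed in 1.5 to 5.5 mm) and the catch (out, less than 1 mm pressed in); at rest and released (all of step 2 and linear speed of roll below 0.02 m/s and contact force between the fingers and roll below 0.1 N); the robot touches nothing.
It fails at once if the roll presses on the brake plate with more than 20 N (contact force between roll and brake above 20 N).
It fails at once if the roll is jammed against the holder: all contact forces of the roll on socket, spindle, brake plate and catch together pass 60 N (contact force between roll and socket above 60 N).
It fails at once if a bystander (tape roll, box of staples, stapler, glue stick or rubber stamp) is pushed more than 15 mm from its place (distance of any of tape, staples, stapler, glue, stamp from where it was at the start of the episode above 0.015 m).
It also fails if it takes over 48 s, if anything falls off the work surface, if the arm or the gripper's body presses on something with over 40 N, if the wrist force passes 120 N, or if a joint passes its speed limit or range.

## Working session

There is one attempt and no reset: what is moved stays moved. The work goes in short steps, Python scripts to look and compute and a tool call to move; the robot and the scene stay as the last step left them, time stands still between calls to the robot, and variables do not carry over. Pictures are saved under pics/ and viewed, at most 10 in all, crops included, and the job is handed in when it is done.

Besides the shell and the picture viewer there is one more tool, called after "Emit:" by a JSON object that holds its "method" and its "body", one argument or row to a line. step_arm: Moves the arm, as the interface text tells. Its arguments: {"type":"object","properties":{"moves":{"type":"array","items":{"type":"array"}},"jaw":{"type":"number"},"newtons":{"type":"number"}},"required":["moves"]}

```bash
ls; mkdir -p pics; python3 - <<'E'
from cell import robot
import cv2,numpy as np
np.set_printoptions(precision=4,suppress=True)
for c in("side","top"):
    cv2.imwrite(f"pics/{c}0.png",robot.get_image(c)[:,:,::-1])
    k=robot.calibration(c);print(c,k["camera_matrix"],k["extrinsics"],k.keys())
    for q in("roll","holder","socket","spindle_mid","brake"):
        for d in robot.silhouettes(c,q)[:4]:print(q,round(d["p"],2),np.round(d["bbox"],1))
print(robot.sense())
E
```

```text
pics
side [[549.5656   0.     313.6811]
 [  0.     549.5656 236.2939]
 [  0.       0.       1.    ]] [[ 0.9999 -0.0096  0.0065 -0.5478]
 [-0.0011  0.4757  0.8796 -0.1066]
 [-0.0115 -0.8796  0.4756 -1.2071]
 [ 0.      0.      0.      1.    ]] dict_keys(['camera_matrix', 'extrinsics'])
roll 0.63 [276.8 320.5  33.7  38.4]
roll 0.61 [279.  198.6  13.   30.5]
holder 0.92 [342.8 228.4  65.4  72.9]
holder 0.92 [304.1 275.9  48.5  53.7]
socket 0.92 [294.1 263.8  35.4  34.1]
socket 0.86 [331.9 215.2  37.3  44.9]
spindle_mid 0.57 [295.5 265.5  29.6  26.4]
spindle_mid 0.56 [329.9 214.6  38.1  42.6]
brake 0.6 [331.6 211.5  14.9  22.6]
brake 0.56 [296.9 262.8  11.9  14.8]
top [[435.863    0.     313.3883]
 [  0.     435.863  242.5375]
 [  0.       0.       1.    ]] [[-0.026  -0.9996 -0.0055  0.0262]
 [ 0.9869 -0.0265  0.159  -0.5591]
 [-0.159  -0.0013  0.9873 -0.9844]
 [ 0.      0.      0.      1.    ]] dict_keys(['camera_matrix', 'extrinsics'])
roll 0.64 [386.2 276.6  28.5  25.9]
holder 0.77 [323.8 260.9  43.4  43.9]
holder 0.66 [251.7 224.   61.9  61.4]
holder 0.53 [387.9 274.7  28.5  25.4]
socket 0.73 [326.5 264.6  21.6  26.9]
socket 0.59 [245.6 225.6  29.   31.9]
spindle_mid 0.66 [326.1 262.   25.5  25.8]
spindle_mid 0.56 [246.3 226.1  25.8  29.9]
brake 0.58 [247.8 226.9  23.1  17.8]
brake 0.53 [387.2 274.5  28.1  25.7]
{'time_s': 0.6, 'joint_pos': array([-1.478 ,  0.2863,  1.5767, -0.    ,  1.2786, -0.15  ]), 'qd': array([ 0.0007,  0.0002, -0.0001, -0.    , -0.0013,  0.001 ]), 'joint_torque': array([ -0.0004, -40.5667, -29.274 ,  -0.0001,   0.0006,  -0.    ]), 'tcp_pos': array([ 0.1623, -0.6552,  0.1946]), 'tool_rot': array([ 3.1184,  0.3805, -0.    ]), 'force': array([-0.3774,  0.8304,  0.4114]), 'moment': array([-0.0383, -0.0543,  0.0336]), 'finger_force': 0.0, 'width': 0.999620625780747}
```

```bash
python3 - <<'E'
import cv2
a=cv2.imread("pics/side0.png");b=cv2.imread("pics/top0.png")
cv2.imwrite("pics/s1.png",cv2.resize(a[170:370,200:467],(800,600),interpolation=3))
cv2.imwrite("pics/t1.png",cv2.resize(b[170:320,210:410],(800,600),interpolation=3))
E
```

```text
(no output)
```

View pics/s1.png

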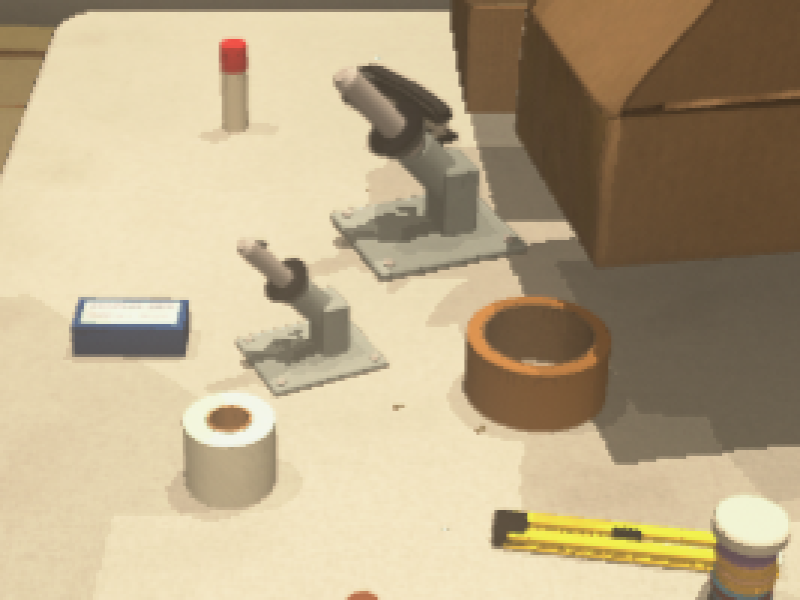

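View pics/t1.png

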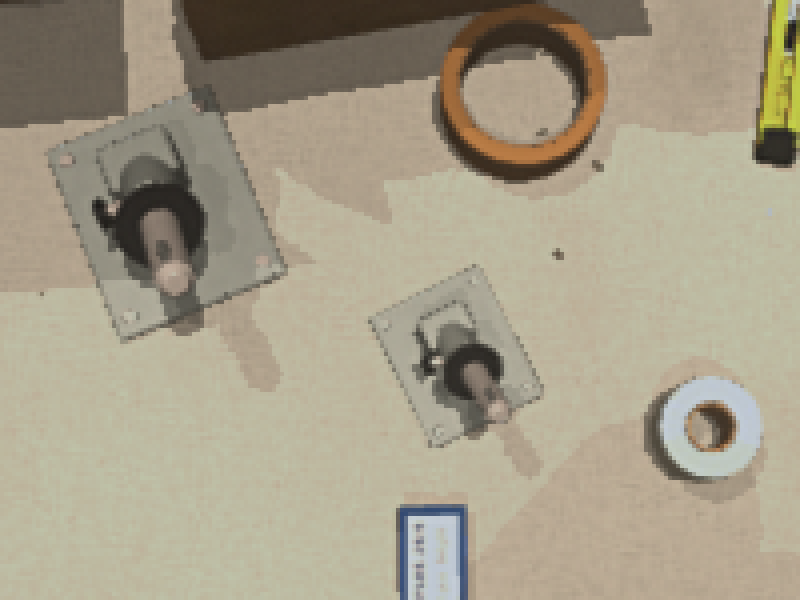

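View pics/top0.png

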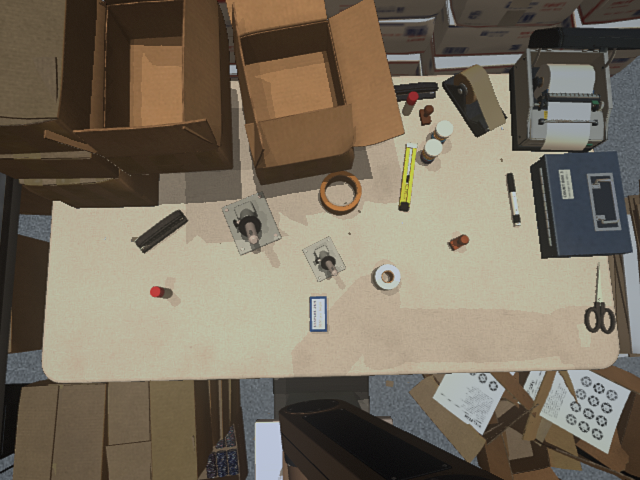

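```bash
cat > h.py <<'E'
import numpy as np,cv2
from scipy.optimize import least_squares
from scipy.spatial.transform import Rotation as R
from cell import robot
np.set_printoptions(precision=4,suppress=True)
K={c:robot.calibration(c) for c in("side","top")}
def proj(c,P):
    P=np.atleast_2d(P);E=K[c]["extrinsics"];q=P@E[:3,:3].T+E[:3,3]
    q=q*[1,-1,-1];u=q@K[c]["camera_matrix"].T;return u[:,:2]/u[:,2:]
def sock(p): # x,y,yaw -> origin, R of socket
    Rz=R.from_euler("z",p[2]);a=.70
    z=[-np.sin(a),0,np.cos(a)];x=[np.cos(a),0,np.sin(a)]
    M=np.array([x,np.cross(z,x),z]).T
    return np.array([p[0],p[1],.085]),Rz.as_matrix()@M
def tri(pt,ps):
    return least_squares(lambda X:np.r_[proj("top",X)[0]-pt,proj("side",X)[0]-ps],[.5,0,.05])
E
cat > fit.py <<'E'
from h import *
T=lambda *a:np.array(a)/4+[210,170]
S=lambda *a:np.array(a)/2.996+[200,170]
C=np.array([[80,55,8],[80,-55,8],[-50,-55,8],[-50,55,8]])/1e3
ct=np.array([T(50,152),T(207,88),T(287,270),T(122,340)]);cs=np.array([S(523,245),S(385,275),S(332,213)])
tipT,tipS=T(175,276),S(345,75)
def model(p):
    W=C@R.from_euler("z",p[2]).as_matrix().T+[p[0],p[1],0]
    o,M=sock(p);tip=o+M[:,2]*(.092+p[3])
    return np.r_[(proj("top",W)-ct).ravel(),(proj("side",W[[1,2,3]])-cs).ravel(),proj("top",tip)[0]-tipT,proj("side",tip)[0]-tipS]
s=least_squares(model,[.7,.15,.3,.008],x_scale=[.01,.01,.1,.01],loss="soft_l1")
print("holder",s.x,"res",s.fun if 0 else model(s.x))
t=tri(tipT,tipS);print("tip",t.x,t.fun)
o,M=sock(s.x);print("tip in socket",M.T@(t.x-o));print(M)
r=tri(T(711,427),S(230,418));print("rolltop",r.x,r.fun)
E
python3 fit.py
```

```text
holder [ 0.6061  0.1574  0.3795 -0.001 ] res [-1.3538 -0.6436  0.4222 -1.6305  0.4062  0.0042  0.0055  0.0807  1.7432
 -0.7498 -1.4213 -0.5413 -1.2599 -0.8887  0.6197  0.5273  0.0475  0.5253]
tip [0.5521 0.1368 0.1556] [ 0.0218  0.24    0.2575 -0.0488]
tip in socket [0.0013 0.0009 0.0912]
[[ 0.7104 -0.3704 -0.5984]
 [ 0.2833  0.9289 -0.2386]
 [ 0.6442  0.      0.7648]]
rolltop [ 0.4749 -0.1589  0.0486] [-0.0565 -0.407  -0.3368  0.0351]
```

Emit:
{"method": "step_arm", "body": {
  "moves": [
    [[2.35,-2.26,0],[0,0,0]],
    [[2.35,-2.26,0],[0,0,0]],
    [[2.35,-2.26,0],[0,0,0]],
    [[2.35,-2.26,0],[0,0,0]],
    [[2.35,-2.26,0],[0,0,0]],
    [[2.35,-2.26,0],[0,0,0]],
    [[2.35,-2.26,0],[0,0,0]],
    [[2.35,-2.26,0],[0,0,0]],
    [[2.35,-2.26,0],[0,0,0]],
    [[2.35,-2.26,0],[0,0,0]],
    [[2.35,-2.26,0],[0,0,0]],
    [[2.35,-2.26,0],[0,0,0]],
    [[2.35,-2.26,0],[0,0,0]],
    [[2.35,-2.26,0],[0,0,0]],
    [[2.35,-2.26,0],[0,0,0]],
    [[2.35,-2.26,0],[0,0,0]],
    [[2.35,-2.26,0],[0,0,0]],
    [[2.32,-2.26,0],[0,0,0]],
    [[0,0,0],[0,0,-0.07]],
    [[0,0,0],[0,0,-0.066]]
  ]
}}

```text
time_s: 2.27
tcp_pos: [0.4756, -0.1569, 0.1947]
tool_rot: [3.083, 0.602, 0.0]
force: [-0.0, 0.6, 0.2]
width: 1.003
finger_force: 0.0
```

Emit:
{"method": "step_arm", "body": {
  "moves": [
    [[-0.14,0.16,3.5],[0,0,0]],
    [[0,0,4],[0,0,0]],
    [[0,0,3],[0,0,0]],
    [[0,0,3],[0,0,0]],
    [[0,0,2.5],[0,0,0]],
    [[0,0,1.8],[0,0,0]],
    [[0,0,0],[0,0,0]]
  ]
}}

```text
time_s: 2.85
tcp_pos: [0.4708, -0.1588, 0.0124]
tool_rot: [-3.08, -0.59, 0.01]
force: [-0.9, 0.2, -0.8]
width: 0.999
finger_force: 0.0
```

```bash
python3 - <<'E'
from h import *
a=robot.get_image("side");b=robot.get_image("top")
x=cv2.resize(a[220:370,190:340],(400,400));y=cv2.resize(b[190:340,300:450],(400,400))
cv2.imwrite("pics/g.png",np.hstack([x,y])[:,:,::-1]);print(robot.sense()["tcp_pos"])
E
```

```text
[ 0.474  -0.1606  0.0165]
```

View pics/g.png

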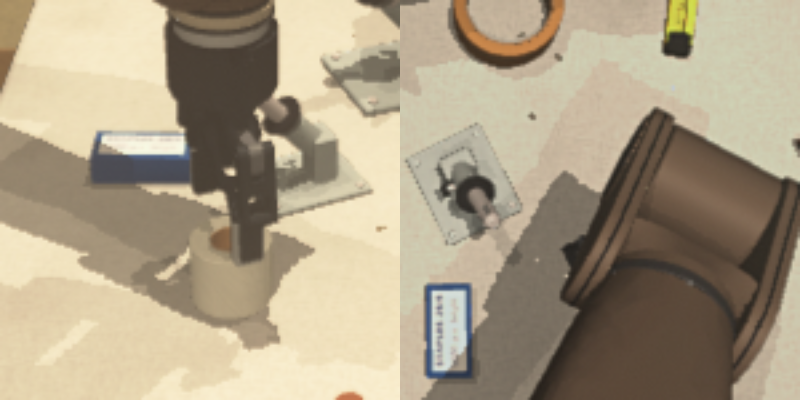

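Emit:
{"method": "step_arm", "body": {
  "moves": [
    [[0,0,0],[0,0,0]],
    [[0,0,0],[0,0,0]],
    [[0,0,0],[0,0,0]],
    [[0,0,0],[0,0,0]],
    [[0,0,0],[0,0,0]],
    [[0,0,0],[0,0,0]],
    [[0,0,0],[0,0,0]],
    [[0,0,0],[0,0,0]]
  ],
  "jaw": 0,
  "newtons": 45
}}

```text
time_s: 3.62
tcp_pos: [0.4741, -0.1607, 0.0166]
tool_rot: [3.085, 0.592, 0.0]
force: [-0.5, -1.2, -0.2]
width: 0.001
finger_force: 0.0
```

```bash
python3 - <<'E'
from h import *
a=robot.get_image("side");b=robot.get_image("top")
x=cv2.resize(a[220:370,190:340],(400,400));y=cv2.resize(b[190:340,300:450],(400,400))
cv2.imwrite("pics/g2.png",np.hstack([x,y])[:,:,::-1]);print(robot.sense())
E
```

```text
{'time_s': 3.7167, 'joint_pos': array([-0.5298,  0.1331,  2.1195,  0.    ,  0.8891,  0.6623]), 'qd': array([ 0.0007,  0.0018,  0.    , -0.001 ,  0.0001,  0.0007]), 'joint_torque': array([  0.0027, -28.66  , -23.326 ,   0.0001,   0.0004,   0.    ]), 'tcp_pos': array([ 0.4741, -0.1607,  0.0165]), 'tool_rot': array([-3.0853, -0.5914,  0.0001]), 'force': array([-0.3801,  0.0425,  0.4642]), 'moment': array([-0.0191,  0.0582,  0.0115]), 'finger_force': 0.0, 'width': -0.00045090243785683454}
```

View pics/g2.png

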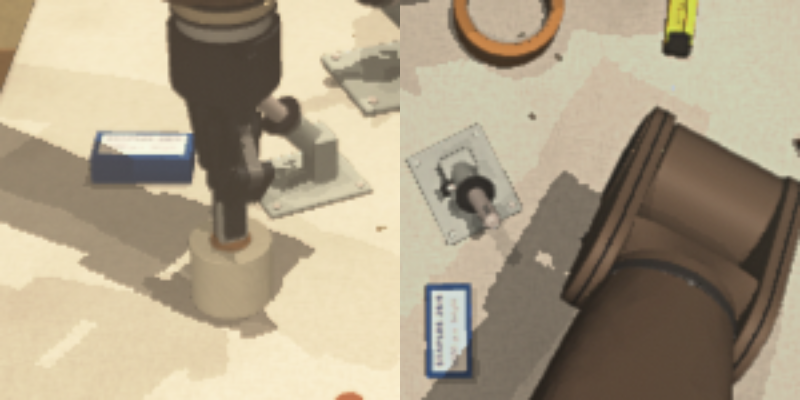

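```bash
python3 - <<'E'
from h import *
for z in(0,.0165,.03,.05,.06):
    p=proj("side",[.474,-.1607,z])[0];print(z,p,(p-[190,220])*400/150)
for y in (-.19,-.13): 
  p=proj("side",[.475,-.159+(y+.16),.05])[0];print(y,(p-[190,220])*400/150)
E
```

```text
0 [276.5844 330.4545] [230.8918 294.5454]
0.0165 [276.366  323.6484] [230.3093 276.3958]
0.03 [276.1849 318.0047] [229.8264 261.3458]
0.05 [275.9125 309.5163] [229.0999 238.7102]
0.06 [275.7744 305.2141] [228.7318 227.2376]
-0.19 [228.4726 262.7549]
-0.13 [232.6597 213.0974]
```

Emit:
{"method": "step_arm", "body": {
  "moves": [
    [[0,0,-2],[0,0,0]],
    [[0,0,-2],[0,0,0]],
    [[0,0,-2],[0,0,0]],
    [[0,0,-1],[0,0,0]],
    [[0,0,0],[0,0,0]],
    [[0,0,0],[0,0,0]]
  ]
}}

```text
time_s: 4.22
tcp_pos: [0.4742, -0.1608, 0.0866]
tool_rot: [3.085, 0.591, 0.001]
force: [-0.3, 0.6, -0.0]
width: 0.004
finger_force: 0.0
```

```bash
python3 - <<'E'
from h import *
a=robot.get_image("side");cv2.imwrite("pics/c1.png",a[:,:,::-1]);t=robot.sense()["tcp_pos"]
print(t,proj("side",t))
for d in robot.silhouettes("side","roll")[:2]: print(d["p"],d["bbox"])
E
```

```text
[ 0.4735 -0.1604  0.0856] [[275.1628 293.9208]]
0.57 [275.2, 320.8, 34.4, 39.4]
```

Emit:
{"method": "step_arm", "body": {
  "moves": [
    [[0,0,0],[0,0,0]],
    [[0,0,0],[0,0,0]],
    [[0,0,0],[0,0,0]],
    [[0,0,0],[0,0,0]],
    [[0,0,0],[0,0,0]],
    [[0,0,0],[0,0,0]],
    [[0,0,0],[0,0,0]],
    [[0,0,0],[0,0,0]]
  ],
  "jaw": 1
}}

```text
time_s: 4.98
tcp_pos: [0.4741, -0.1607, 0.0865]
tool_rot: [3.085, 0.591, 0.0]
force: [0.4, 0.3, -0.4]
width: 0.998
finger_force: 0.0
```

```bash
python3 - <<'E'
from h import *
a=robot.get_image("side");cv2.imwrite("pics/c2.png",a[:,:,::-1])
c1=cv2.imread("pics/c1.png");t=robot.sense()["tcp_pos"];print(t)
f=lambda i:cv2.resize(i[240:345,240:310],(400,600))
im=np.hstack([f(c1),f(a[:,:,::-1])])
u=(proj("side",t)[0]-[240,240])*400/70
for o in(0,400):cv2.circle(im,(int(u[0])+o,int(u[1])),4,(0,0,255),1)
cv2.imwrite("pics/c.png",im)
E
```

```text
[ 0.4741 -0.1607  0.0866]
```

View pics/c.png

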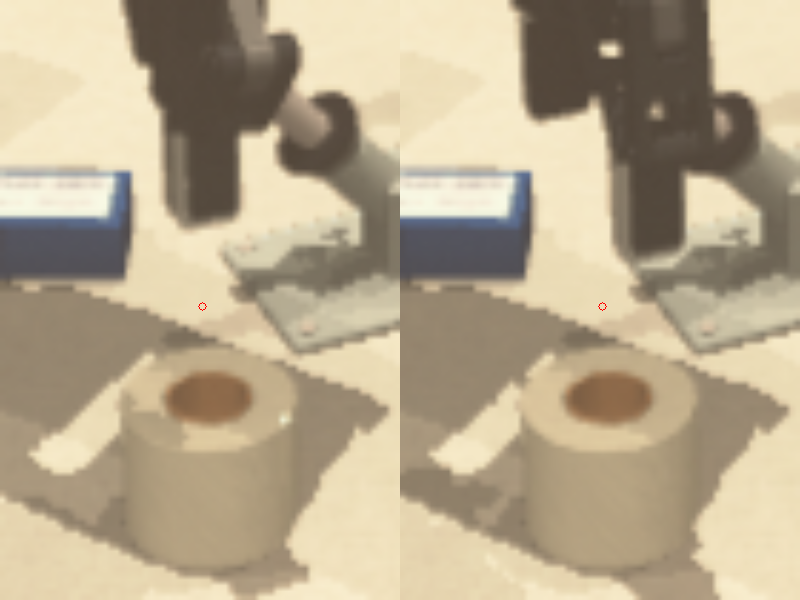

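Emit:
{"method": "step_arm", "body": {
  "moves": [
    [[0.15,0,2.5],[0,0,0]],
    [[0,0,2.5],[0,0,0]],
    [[0,0,2],[0,0,0]],
    [[0,0,1.5],[0,0,0]],
    [[0,0,1],[0,0,0]],
    [[0,0,0.8],[0,0,0]],
    [[0,0,0],[0,0,0]],
    [[0,0,0],[0,0,0]]
  ]
}}

```text
time_s: 5.7
tcp_pos: [0.4758, -0.1603, -0.0162]
tool_rot: [3.085, 0.591, 0.0]
force: [0.7, -0.3, 0.2]
width: 1.003
finger_force: 0.0
```

```bash
python3 - <<'E'
from h import *
a=robot.get_image("side");cv2.imwrite("pics/c3.png",a[:,:,::-1]);s=robot.sense();print(s["tcp_pos"],s["force"])
E
```

```text
[ 0.4762 -0.1606 -0.0157] [-0.5604 -0.6216  0.4454]
```

Emit:
{"method": "step_arm", "body": {
  "moves": [
    [[0,0,0],[0,0,0]],
    [[0,0,0],[0,0,0]],
    [[0,0,0],[0,0,0]],
    [[0,0,0],[0,0,0]],
    [[0,0,0],[0,0,0]],
    [[0,0,0],[0,0,0]],
    [[0,0,0],[0,0,0]]
  ],
  "jaw": 0,
  "newtons": 45
}}

```text
time_s: 6.33
tcp_pos: [0.4765, -0.1605, -0.015]
tool_rot: [3.085, 0.591, 0.002]
force: [-1.7, 0.8, 5.8]
width: 0.681
finger_force: 49.0
```

```bash
python3 - <<'E'
from h import *
a=robot.get_image("side")[:,:,::-1];s=robot.sense();print(s)
f=lambda i:cv2.resize(i[240:345,240:310],(400,600))
cv2.imwrite("pics/d.png",np.hstack([f(cv2.imread("pics/c3.png")),f(a)]))
E
```

```text
{'time_s': 6.3833, 'joint_pos': array([-0.5272,  0.1948,  2.1224,  0.0004,  0.8227,  0.6647]), 'qd': array([ 0.0016, -0.0003, -0.0001, -0.    ,  0.0009, -0.0007]), 'joint_torque': array([ -0.366 , -27.1285, -20.4795,  -0.1658,  -0.4824,  -0.0202]), 'tcp_pos': array([ 0.4765, -0.1605, -0.015 ]), 'tool_rot': array([3.0846, 0.5911, 0.0024]), 'force': array([-0.7099,  1.2133,  6.3992]), 'moment': array([ 0.3254,  0.2832, -0.0213]), 'finger_force': 48.95889552310109, 'width': 0.6813419631451574}
```

View pics/d.png

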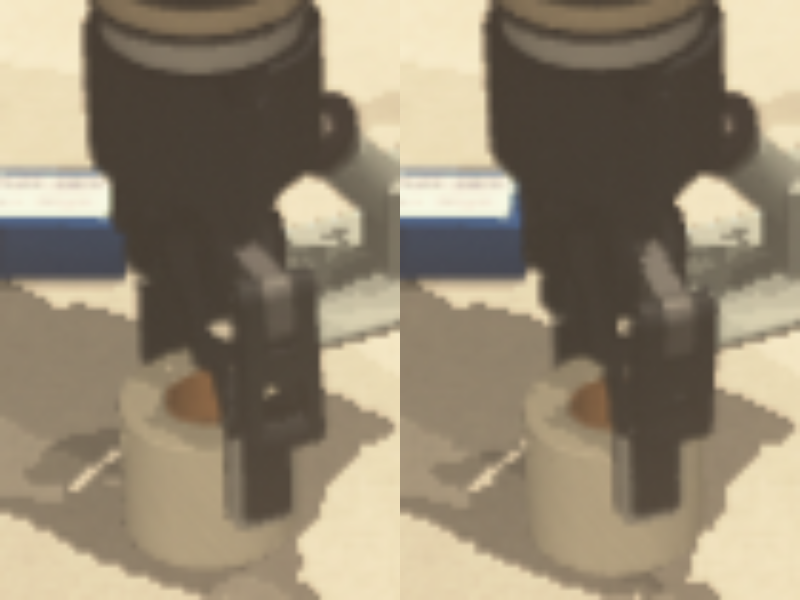

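Emit:
{"method": "step_arm", "body": {
  "moves": [
    [[0,0,-1],[0,0,0]],
    [[0,0,-2.5],[0,0,0]],
    [[0,0,-3.5],[0,0,0]],
    [[0,0,-3.5],[0,0,0]],
    [[0,0,-3.5],[0,0,0]],
    [[0,0,-3.5],[0,0,0]],
    [[0,0,-2.5],[0,0,0]],
    [[1.4,-2.47,0],[0,0,0]],
    [[1.4,-2.47,0],[0,0,0]],
    [[1.4,-2.47,0],[0,0,0]],
    [[1.4,-2.47,0],[0,0,0]],
    [[1.4,-2.47,0],[0,0,0]],
    [[1.4,-2.47,0],[0,0,0]],
    [[1.4,-2.47,0],[0,0,0]],
    [[1.4,-2.47,0],[0,0,0]],
    [[1.4,-2.47,0],[0,0,0]],
    [[1.4,-2.47,0],[0,0,0]]
  ]
}}

```text
time_s: 7.8
tcp_pos: [0.5137, 0.1225, 0.1835]
tool_rot: [3.085, 0.592, -0.0]
force: [0.8, -0.2, -2.2]
width: 0.685
finger_force: 48.9
```

Emit:
{"method": "step_arm", "body": {
  "moves": [
    [[0,0,0],[0,0.1,0]],
    [[0,0,0],[0,0.1,0]],
    [[0,0,0],[0,0.1,0]],
    [[0,0,0],[0,0.1,0]],
    [[0,0,0],[0,0.1,0]],
    [[0,0,0],[0,0.1,0]],
    [[0,0,0],[0,0.1,0]],
    [[0,0,0],[0,0,0]],
    [[0,0,0],[0,0,0]],
    [[0,0,0],[0,0,0]]
  ]
}}

```text
time_s: 8.63
tcp_pos: [0.515, 0.1209, 0.1849]
tool_rot: [-2.786, -0.534, -1.017]
force: [-0.5, -0.6, -1.3]
width: 0.68
finger_force: 49.0
```

```bash
python3 - <<'E'
from h import *
s=robot.sense();t=s["tcp_pos"];M=R.from_rotvec(s["tool_rot"]).as_matrix();print(s);print(M)
f=[]
for c in("side","top"):
    a=robot.get_image(c)[:,:,::-1].copy();cv2.imwrite(f"pics/e_{c}.png",a)
    for d in robot.silhouettes(c,"roll")[:3]:print(c,d["p"],d["bbox"])
    h1=t-.04*M[:,2];h2=t+[0,0,.034]-.006*M[:,2]
    u=proj(c,[h1,h2,t]);print(c,u)
    w=(270,170) if c=="side" else (200,170)
    q=cv2.resize(a[w[1]:w[1]+100,w[0]:w[0]+100],(400,400),interpolation=3)
    for p,col in zip(u,((0,0,255),(255,0,0),(0,255,0))):cv2.circle(q,tuple(int(v) for v in (p-w)*4),3,col,-1)
    f.append(q)
cv2.imwrite("pics/e.png",np.hstack(f))
E
```

```text
{'time_s': 8.6333, 'joint_pos': array([-0.1414, -0.4397,  2.4018,  0.5742,  0.6285,  0.6753]), 'qd': array([ 0.0066,  0.0165, -0.0385,  0.0137, -0.0071, -0.0146]), 'joint_torque': array([ -0.0344, -12.9815, -28.893 ,   0.7306,  -0.9612,   0.0039]), 'tcp_pos': array([0.515 , 0.1209, 0.1849]), 'tool_rot': array([-2.7859, -0.5344, -1.0171]), 'force': array([-0.4569, -0.5771, -1.2714]), 'moment': array([-0.1737,  0.391 ,  0.0761]), 'finger_force': 48.95808672532439, 'width': 0.6799910874539565}
[[ 0.7105  0.3696  0.5988]
 [ 0.2834 -0.9292  0.2373]
 [ 0.6441  0.0011 -0.7649]]
side 0.56 [287.0, 176.7, 35.7, 34.5]
side 0.23 [320.0, 387.5, 24.3, 38.6]
side [[288.0004 174.702 ]
 [297.2967 169.9628]
 [299.0436 185.8695]]
top 0.7 [262.9, 263.5, 32.1, 34.2]
top 0.15 [248.0, 225.3, 29.7, 33.3]
top [[262.5897 264.6477]
 [257.8568 253.8628]
 [259.6431 254.6621]]
```

View pics/e.png

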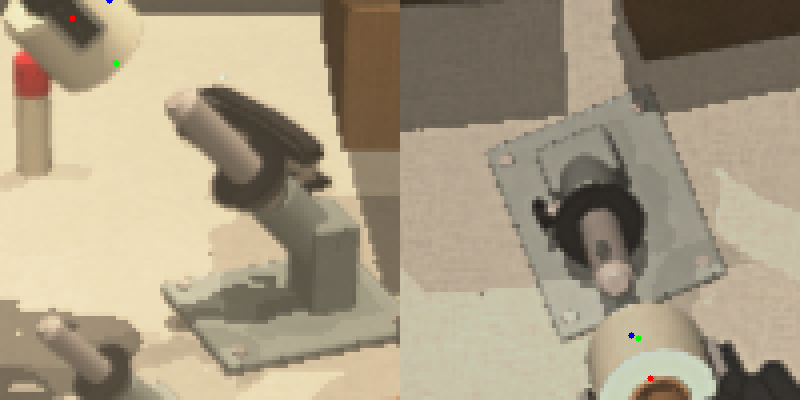

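```bash
cat > rc.py <<'E'
from h import *
th=np.linspace(0,2*np.pi,72);ring=np.c_[np.cos(th),np.sin(th),0*th]*.03
cyl=np.vstack([ring+[0,0,.025],ring-[0,0,.025]])
def bb(u):a,b=u.min(0),u.max(0);return np.r_[(a+b)/2,b-a]
def rollfit():
    B={}
    for c in("side","top"):
        robot.get_image(c);B[c]=np.array(robot.silhouettes(c,"roll")[0]["bbox"])
    s=robot.sense();t=s["tcp_pos"];M=R.from_rotvec(s["tool_rot"]).as_matrix()
    f=lambda X:np.r_[[bb(proj(c,cyl@M.T+X))-B[c] for c in B]].ravel()
    r=least_squares(f,t-.04*M[:,2],x_scale=.01);print("center",r.x,"res",r.fun)
    print("center in tool",M.T@(r.x-t));return r.x,t,M
E
python3 - <<'E'
from rc import *
X,t,M=rollfit()
tip=tri([253.6,239.2],[315.3,195.2]).x
print("tip",tip,"in tool rel roll centre cm",100*M.T@(tip-X))
a=M.T@(tip-t);print("tip in tool",a)
E
```

```text
center [0.4904 0.1129 0.2149] res [ 0.8876  0.2224 -0.8982  0.5975 -0.0817  0.727   2.1508  1.2473]
center in tool [ 0.0005 -0.0012 -0.0402]
tip [0.5521 0.1372 0.1549] in tool rel roll centre cm [1.2079 0.0307 8.8618]
tip in tool [ 0.0126 -0.0009  0.0484]
```

Emit:
{"method": "step_arm", "body": {
  "moves": [
    [[0.6,0,0],[0,0,0]],
    [[0.6,0,0],[0,0,0]],
    [[0,0.03,1],[0,0,0]],
    [[0,0,1.2],[0,0,0]],
    [[0,0,1.2],[0,0,0]],
    [[0,0,0.8],[0,0,0]],
    [[0,0,0],[0,0,0]],
    [[0,0,0],[0,0,0]],
    [[0,0,0],[0,0,0]]
  ]
}}

```text
time_s: 9.78
tcp_pos: [0.5482, 0.1343, 0.1597]
tool_rot: [-2.785, -0.534, -1.017]
force: [0.3, 0.2, -2.5]
width: 0.684
finger_force: 48.9
```

```bash
python3 - <<'E'
from rc import *
X,t,M=rollfit()
tip=np.array([.5521,.1370,.1552])
print("tip rel roll cm",100*M.T@(tip-X),"tip rel nominal centre",100*M.T@(tip-t)+[0,0,4])
s=robot.sense();print(M.T@s["force"],s["moment"])
a,b=[robot.get_image(c)[:,:,::-1] for c in("side","top")]
cv2.imwrite("pics/f.png",np.hstack([cv2.resize(a[160:260,270:370],(400,400),interpolation=3),cv2.resize(b[190:290,200:300],(400,400),interpolation=3)]))
E
```

```text
center [0.527  0.1231 0.1909] res [ 1.3611  0.3646 -3.9644  4.1273 -0.1035  1.095   0.4739  4.627 ]
center in tool [ 0.0018  0.0024 -0.039 ]
tip rel roll cm [-0.1247 -0.366   4.561 ] tip rel nominal centre [ 0.0551 -0.122   4.6615]
[-0.8147  0.4618  1.0949] [-0.1119  0.4413  0.0211]
```

View pics/f.png

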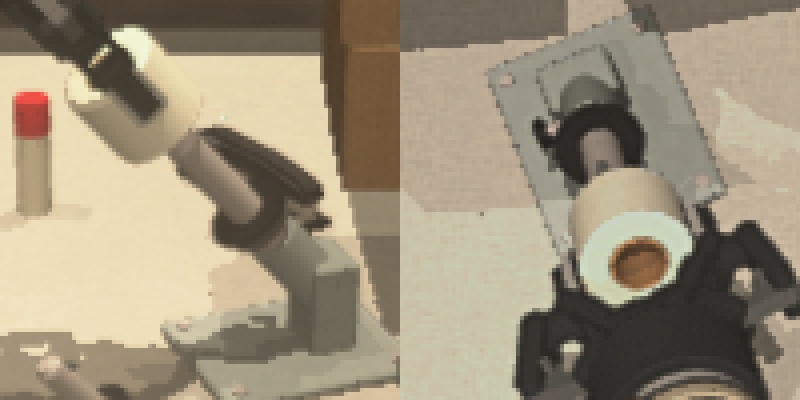

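```bash
python3 - <<'E'
from h import *
s=robot.sense();t=s["tcp_pos"];M=R.from_rotvec(s["tool_rot"]).as_matrix();up=t-.065*M[:,2]
print("up pred",proj("top",up),proj("side",up),"obs top 260,255.5")
for d in(-.003,.003):print(d,proj("top",up+d*M[:,1]))
tip=np.array([.5521,.1370,.1552]);tip=tip
for k in(.0,.07):print("spindle axis",proj("top",tip+k*M[:,2]),proj("side",tip+k*M[:,2]),"obs brake top ~(250,225), side 332,214.5")
E
```

```text
up pred [[259.2109 255.949 ]] [[296.3151 176.0656]] obs top 260,255.5
-0.003 [[257.8003 256.5448]]
0.003 [[260.621  255.3534]]
spindle axis [[253.6839 239.2859]] [[315.3947 195.0844]] obs brake top ~(250,225), side 332,214.5
spindle axis [[249.5422 225.0294]] [[332.8496 212.9253]] obs brake top ~(250,225), side 332,214.5
```

Emit:
{"method": "step_arm", "body": {
  "moves": [
    [[0,-0.2,0],[0,0,0]],
    [[0,0,0.6],[0,0,0]],
    [[0,0,0.6],[0,0,0]],
    [[0,0,0.5],[0,0,0]],
    [[0,0,0.3],[0,0,0]],
    [[0,0,0.3],[0,0,0]],
    [[0,0,0],[0,0,0]],
    [[0,0,0],[0,0,0]]
  ]
}}

```text
time_s: 10.75
tcp_pos: [0.561, 0.1417, 0.1411]
tool_rot: [-2.785, -0.534, -1.015]
force: [-0.1, -0.7, -2.2]
width: 0.68
finger_force: 49.0
```

```bash
cat > fs.py <<'E'
from h import *
s=robot.sense();t=s["tcp_pos"];M=R.from_rotvec(s["tool_rot"]).as_matrix()
tip=np.array([.5521,.1370,.1552])
print("t",s["time_s"],"F tool",M.T@s["force"],"Mom tool",M.T@s["moment"],"tip rel bottom cm",100*M.T@(tip-t)+[0,0,1.5],"w",s["width"])
E
python3 fs.py
```

```text
t 10.75 F tool [-1.6688  0.5875  1.5252] Mom tool [ 0.0622 -0.5445  0.0245] tip rel bottom cm [ 0.1457  0.1056 -0.2224] w 0.6801604087746134
```

Emit:
{"method": "step_arm", "body": {
  "moves": [
    [[0.05,0,0.3],[0,0,0]],
    [[0,0,0.3],[0,0,0]],
    [[0,0,0.3],[0,0,0]],
    [[0,0,0.2],[0,0,0]],
    [[0,0,0],[0,0,0]]
  ]
}}

```text
time_s: 11.17
tcp_pos: [0.5686, 0.1444, 0.1338]
tool_rot: [-2.785, -0.533, -1.018]
force: [1.4, 0.6, -1.0]
width: 0.682
finger_force: 48.9
```

```bash
python3 fs.py
```

```text
t 11.1667 F tool [ 0.4965 -0.0158  1.7838] Mom tool [ 0.0877 -0.1803 -0.037 ] tip rel bottom cm [ 0.0022  0.0815 -1.3007] w 0.6820679977251864
```

Emit:
{"method": "step_arm", "body": {
  "moves": [
    [[0,0,0.2],[0,0,0]],
    [[0,0,0.2],[0,0,0]],
    [[0,0,0.2],[0,0,0]],
    [[0,0,0],[0,0,0]]
  ]
}}

```text
time_s: 11.5
tcp_pos: [0.5718, 0.1458, 0.1287]
tool_rot: [-2.785, -0.534, -1.017]
force: [2.1, 1.2, -0.2]
width: 0.682
finger_force: 48.9
```

```bash
python3 fs.py
```

```text
t 11.5 F tool [ 1.6815 -0.3868  1.6841] Mom tool [ 0.0604 -0.065   0.0388] tip rel bottom cm [ 0.0567  0.0926 -1.9131] w 0.6816361274968055
```

Emit:
{"method": "step_arm", "body": {
  "moves": [
    [[0,0,0.2],[0,0,0]],
    [[0,0,0.2],[0,0,0]],
    [[0,0,0.2],[0,0,0]],
    [[0,0,0],[0,0,0]]
  ]
}}

```text
time_s: 11.83
tcp_pos: [0.5752, 0.1473, 0.1239]
tool_rot: [-2.785, -0.534, -1.016]
force: [2.0, 1.8, 0.6]
width: 0.689
finger_force: 48.9
```

```bash
python3 fs.py
```

```text
t 11.8333 F tool [ 2.3613 -0.9211  1.1652] Mom tool [ 0.1174 -0.0395 -0.0545] tip rel bottom cm [ 0.0871  0.0987 -2.5227] w 0.6889355321155484
```

Emit:
{"method": "step_arm", "body": {
  "moves": [
    [[0.1,0,0],[0,0,0]],
    [[0,0,0.2],[0,0,0]],
    [[0,0,0.2],[0,0,0]],
    [[0,0,0.2],[0,0,0]],
    [[0,0,0],[0,0,0]]
  ]
}}

```text
time_s: 12.25
tcp_pos: [0.5794, 0.149, 0.1198]
tool_rot: [-2.785, -0.534, -1.016]
force: [1.9, 1.1, -1.4]
width: 0.679
finger_force: 48.9
```

```bash
python3 fs.py
```

```text
t 12.25 F tool [ 0.7395 -0.3194  2.5067] Mom tool [ 0.0945 -0.1186 -0.0011] tip rel bottom cm [ 0.0013  0.1026 -3.1251] w 0.6791629408462387
```

Emit:
{"method": "step_arm", "body": {
  "moves": [
    [[0,0,0.2],[0,0,0]],
    [[0,0,0.2],[0,0,0]],
    [[0,0,0.2],[0,0,0]],
    [[0,0,0],[0,0,0]]
  ]
}}

```text
time_s: 12.58
tcp_pos: [0.583, 0.1504, 0.1153]
tool_rot: [-2.785, -0.534, -1.016]
force: [1.9, 1.7, -1.5]
width: 0.682
finger_force: 48.9
```

```bash
python3 fs.py
```

```text
t 12.5833 F tool [ 0.8456 -0.8413  2.6796] Mom tool [ 0.1286 -0.1287 -0.0184] tip rel bottom cm [-0.0053  0.0993 -3.7249] w 0.6819393696536847
```

Emit:
{"method": "step_arm", "body": {
  "moves": [
    [[0,0,0.2],[0,0,0]],
    [[0,0,0.2],[0,0,0]],
    [[0,0,0.2],[0,0,0]],
    [[0,0,0.2],[0,0,0]],
    [[0,0,0.2],[0,0,0]],
    [[0,0,0],[0,0,0]]
  ]
}}

```text
time_s: 13.08
tcp_pos: [0.589, 0.1528, 0.1075]
tool_rot: [-2.785, -0.534, -1.015]
force: [2.3, 0.6, -0.3]
width: 0.681
finger_force: 48.9
```

```bash
python3 fs.py
```

```text
t 13.0833 F tool [1.6015 0.329  1.7181] Mom tool [ 0.1126 -0.1503  0.0199] tip rel bottom cm [ 0.0004  0.1018 -4.7287] w 0.6813062229726279
```

Emit:
{"method": "step_arm", "body": {
  "moves": [
    [[0,0,0.2],[0,0,0]],
    [[0,0,0.2],[0,0,0]],
    [[0,0,0.2],[0,0,0]],
    [[0,0,0.2],[0,0,0]],
    [[0,0,0],[0,0,0]]
  ]
}}

```text
time_s: 13.5
tcp_pos: [0.5938, 0.1547, 0.1014]
tool_rot: [-2.785, -0.534, -1.016]
force: [1.2, 1.7, -0.9]
width: 0.679
finger_force: 48.9
```

```bash
python3 fs.py
```

```text
t 13.5 F tool [ 0.7561 -1.1179  1.8546] Mom tool [ 0.1307 -0.152   0.02  ] tip rel bottom cm [-0.0021  0.101  -5.5277] w 0.6785238742084087
```

Emit:
{"method": "step_arm", "body": {
  "moves": [
    [[0,0,0.15],[0,0,0]],
    [[0,0,0.15],[0,0,0]],
    [[0,0,0.15],[0,0,0]],
    [[0,0,0.15],[0,0,0]],
    [[0,0,0.1],[0,0,0]]
  ]
}}

```text
time_s: 13.92
tcp_pos: [0.5981, 0.1563, 0.0965]
tool_rot: [-2.785, -0.534, -1.017]
force: [0.3, 1.5, 0.5]
width: 0.684
finger_force: 49.1
```

```bash
python3 fs.py
```

```text
t 13.9167 F tool [ 0.954  -1.3245  0.1249] Mom tool [ 0.133  -0.1669 -0.0205] tip rel bottom cm [-0.0326  0.0947 -6.2032] w 0.6836452547589226
```

Emit:
{"method": "step_arm", "body": {
  "moves": [
    [[0,0,0.1],[0,0,0]],
    [[0,0,0.1],[0,0,0]],
    [[0,0,0.1],[0,0,0]]
  ]
}}

```text
time_s: 14.17
tcp_pos: [0.5999, 0.157, 0.0943]
tool_rot: [-2.785, -0.534, -1.017]
force: [-2.3, 0.5, 2.6]
width: 0.68
finger_force: 49.4
```

```bash
python3 fs.py
```

```text
t 14.1667 F tool [ 0.2067 -1.3146 -3.2175] Mom tool [ 0.058  -0.2736  0.0464] tip rel bottom cm [-0.0379  0.0953 -6.495 ] w 0.6800123365039146
```

Emit:
{"method": "step_arm", "body": {
  "moves": [
    [[0,0,0.1],[0,0,0]],
    [[0,0,0],[0,0,0]]
  ]
}}

```text
time_s: 14.33
tcp_pos: [0.6005, 0.1573, 0.0936]
tool_rot: [-2.785, -0.534, -1.017]
force: [-2.6, 0.9, 2.8]
width: 0.68
finger_force: 49.4
```

```bash
python3 fs.py
```

```text
t 14.3333 F tool [ 0.2685 -1.7983 -3.485 ] Mom tool [ 0.0943 -0.2776  0.0501] tip rel bottom cm [-0.0408  0.095  -6.5892] w 0.6802559461433929
```

Emit:
{"method": "step_arm", "body": {
  "moves": [
    [[0,0,0.05],[0,0,0]],
    [[0,0,0],[0,0,0]]
  ]
}}

```text
time_s: 14.5
tcp_pos: [0.6007, 0.1574, 0.0933]
tool_rot: [-2.785, -0.534, -1.017]
force: [-2.4, 0.7, 2.7]
width: 0.677
finger_force: 49.6
```

```bash
python3 fs.py
```

```text
t 14.5 F tool [ 0.1945 -1.55   -3.3645] Mom tool [ 0.1118 -0.3296 -0.0077] tip rel bottom cm [-0.0421  0.0932 -6.6302] w 0.6768821289493978
```

Emit:
{"method": "step_arm", "body": {
  "moves": [
    [[0,-0.04,0.1],[0,0,0]],
    [[0,0,0],[0,0,0]]
  ]
}}

```text
time_s: 14.67
tcp_pos: [0.6013, 0.1576, 0.0922]
tool_rot: [-2.786, -0.533, -1.017]
force: [-0.7, -1.9, 0.4]
width: 0.68
finger_force: 49.3
```

```bash
python3 fs.py
```

```text
t 14.6667 F tool [-0.782   1.4626 -1.221 ] Mom tool [-0.1887 -0.2837 -0.0425] tip rel bottom cm [-0.0182  0.1015 -6.7472] w 0.6799540032527338
```

Emit:
{"method": "step_arm", "body": {
  "moves": [
    [[0,0,0.08],[0,0,0]],
    [[0,0,0],[0,0,0]]
  ]
}}

```text
time_s: 14.83
tcp_pos: [0.6018, 0.1578, 0.0919]
tool_rot: [-2.786, -0.534, -1.017]
force: [-4.3, -3.0, 5.0]
width: 0.68
finger_force: 49.7
```

```bash
python3 fs.py
```

```text
t 14.8333 F tool [-0.6842  1.1694 -7.1033] Mom tool [-0.3145 -0.4913 -0.0124] tip rel bottom cm [-0.0385  0.1021 -6.8166] w 0.6804108353659531
```

Emit:
{"method": "step_arm", "body": {
  "moves": [
    [[0,0,0.06],[0,0,0]],
    [[0,0,0],[0,0,0]]
  ]
}}

```text
time_s: 15.0
tcp_pos: [0.6021, 0.1579, 0.0914]
tool_rot: [-2.786, -0.534, -1.017]
force: [-5.4, -2.6, 6.0]
width: 0.682
finger_force: 49.8
```

```bash
python3 fs.py
```

```text
t 15.0 F tool [-0.7185  0.4325 -8.5041] Mom tool [-0.3505 -0.5426 -0.0221] tip rel bottom cm [-0.036   0.1013 -6.8707] w 0.6821316525488759
```

Emit:
{"method": "step_arm", "body": {
  "moves": [
    [[0,0,-0.08],[0,0,0]],
    [[0,0,-0.07],[0,0,0]],
    [[0,0,0],[0,0,0]]
  ]
}}

```text
time_s: 15.25
tcp_pos: [0.6013, 0.1576, 0.0925]
tool_rot: [-2.786, -0.533, -1.017]
force: [0.2, -1.2, 1.1]
width: 0.68
finger_force: 49.1
```

```bash
python3 fs.py
```

```text
t 15.25 F tool [ 0.4893  1.1953 -0.9939] Mom tool [-0.3252 -0.2312  0.0099] tip rel bottom cm [-0.0352  0.1042 -6.734 ] w 0.6795940322582674
```

Emit:
{"method": "step_arm", "body": {
  "moves": [
    [[0,0,-0.08],[0,0,0]],
    [[0,0,0],[0,0,0]]
  ]
}}

```text
time_s: 15.42
tcp_pos: [0.6009, 0.1575, 0.0929]
tool_rot: [-2.786, -0.533, -1.017]
force: [4.1, -0.1, -2.9]
width: 0.68
finger_force: 50.4
```

```bash
python3 fs.py
```

```text
t 15.4167 F tool [1.0293 1.6538 4.6574] Mom tool [-0.4313 -0.1007 -0.0393] tip rel bottom cm [-0.0354  0.1062 -6.6766] w 0.6801486886708638
```

Emit:
{"method": "step_arm", "body": {
  "moves": [
    [[0,0,-0.08],[0,0,0]],
    [[0,0,0],[0,0,0]]
  ]
}}

```text
time_s: 15.58
tcp_pos: [0.6004, 0.1574, 0.0932]
tool_rot: [-2.786, -0.532, -1.016]
force: [8.8, 1.3, -7.0]
width: 0.681
finger_force: 51.8
```

```bash
python3 fs.py
```

```text
t 15.5833 F tool [ 2.0837  2.0851 10.9594] Mom tool [-0.3239 -0.0232  0.034 ] tip rel bottom cm [-0.0175  0.1143 -6.6237] w 0.6807343875572882
```

Emit:
{"method": "step_arm", "body": {
  "moves": [
    [[0,0,0.08],[0,0,0]],
    [[0,0,0.06],[0,0,0]],
    [[0,0,0],[0,0,0]],
    [[0,0,0],[0,0,0]]
  ]
}}

```text
time_s: 15.92
tcp_pos: [0.601, 0.1577, 0.0925]
tool_rot: [-2.786, -0.533, -1.017]
force: [1.5, -2.8, -1.3]
width: 0.68
finger_force: 53.0
```

Emit:
{"method": "step_arm", "body": {
  "moves": [
    [[0,0,0],[0,0,0]],
    [[0,0,0],[0,0,0]],
    [[0,0,0],[0,0,0]],
    [[0,0,0],[0,0,0]],
    [[0,0,0],[0,0,0]],
    [[0,0,0],[0,0,0]],
    [[0,0,0],[0,0,0]],
    [[0,0,0],[0,0,0]]
  ],
  "jaw": 1
}}

```text
time_s: 16.58
tcp_pos: [0.601, 0.158, 0.0927]
tool_rot: [-2.785, -0.534, -1.017]
force: [-0.2, -0.1, 0.2]
width: 1.0
finger_force: 0.0
```

Emit:
{"method": "step_arm", "body": {
  "moves": [
    [[0,0,-0.5],[0,0,0]],
    [[0,0,-1],[0,0,0]],
    [[0,0,-1.5],[0,0,0]],
    [[0,0,-2],[0,0,0]],
    [[0,0,-2.5],[0,0,0]],
    [[0,0,-2.5],[0,0,0]],
    [[0,0,-2],[0,0,0]],
    [[0,0,0],[0,0,0]],
    [[0,0,0],[0,0,0]]
  ]
}}

```text
time_s: 17.33
tcp_pos: [0.5296, 0.129, 0.1859]
tool_rot: [-2.785, -0.534, -1.022]
force: [-0.2, -0.4, -0.8]
width: 0.999
finger_force: 0.0
```

```bash
python3 - <<'E'
from h import *
a,b=[robot.get_image(c)[:,:,::-1] for c in("side","top")]
cv2.imwrite("pics/z.png",np.hstack([cv2.resize(a[160:260,270:370],(400,400),interpolation=3),cv2.resize(b[190:290,200:300],(400,400),interpolation=3)]))
for d in robot.silhouettes("side","roll")[:1]:print(d["bbox"])
print(robot.sense())
E
```

```text
[324.2, 205.4, 37.3, 28.9]
{'time_s': 17.4833, 'joint_pos': array([-0.112 , -0.3872,  2.3704,  0.569 ,  0.5988,  0.6967]), 'qd': array([ 0.0018,  0.0135, -0.0014, -0.002 ,  0.0023,  0.0002]), 'joint_torque': array([ -0.0336, -14.6421, -29.4322,   0.621 ,  -0.9239,  -0.0006]), 'tcp_pos': array([0.5288, 0.1295, 0.183 ]), 'tool_rot': array([-2.7855, -0.5336, -1.0133]), 'force': array([-0.6069,  0.0307, -0.1023]), 'moment': array([-0.1492,  0.2757, -0.0116]), 'finger_force': 0.0, 'width': 0.9997778899883297}
```

View pics/z.png

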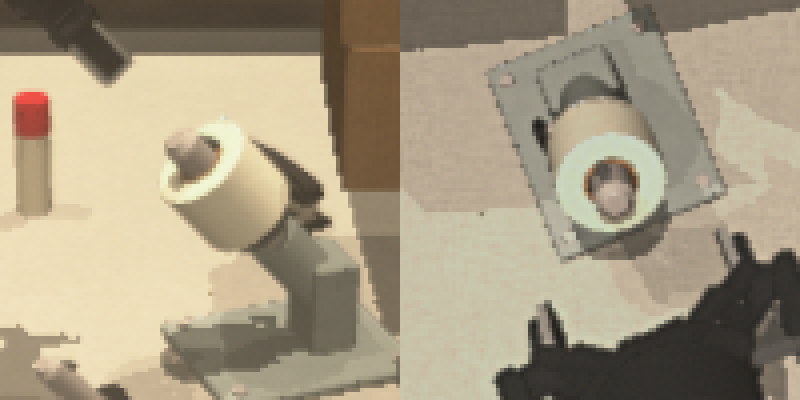

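The last picture shows the roll seated on the large holder's spindle: roll centre near (225,185) in the left half, spindle nose standing out at (190,150). The gripper is well clear.

```bash
python3 -c "
from cell import robot;print(robot.sign_off())"
```

```text
the job is handed in; nothing more can be done
None
```

The roll is on the large holder's spindle and let go; an 11 N pull-back test before release showed the catch holding it, the estimated plate force stayed around 10 N, and the job is handed in (no verdict was returned).

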